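# Set and clamp the router bed's suction selector

### The arm

A 6-joint arm with a two-finger parallel gripper is mounted at the origin on the work surface. World frame = base frame: x ahead of the robot, y to its left, z up, the work surface at z = 0. Lengths are in m, angles in degrees, forces in N, time in s.
With the tool pointing down it reaches from about 0.3 to 0.775 m from the base axis. Payload 14.6 kg.
Tool frame: the origin (TCP) lies between the finger pads; the fingertips stand 19 mm ahead of it and the grasp point (between the pads) is the TCP; z points along the fingers, x is the direction in which the jaws open and shut, and the axes are right-handed (so a half turn about z gives the same grasp; the last joint's range is limited). The gripper opens to 85 mm and grips with 20 to 120 N. Pads are 22 mm wide; open, the fingers measure 114 mm over their backs; the gripper's body (76 mm by 85 mm) begins 54 mm behind the grasp point. The pads swing forward as they close: fully open they stand 13 mm farther back than shut.
Start: joints at [-3.816, 17.183, 87.147, -0, 75.671, -3.816], TCP at [0.55, -0, 0.25] pointing down, gripper open.
Joint ranges: [-173.82, 173.82], [-45.26, 126.66], [13.44, 144.39], [-59.66, 239.66], [0, 175.72], [-146.38, 146.38]. Speed limits (degrees/s): [127.2, 127.2, 147.25, 180, 180, 180].

### API

Orientations are given as a 3x3 rotation matrix whose columns are the frame's x, y, z axes.
In Python, from plant import r, kinematics, grab_frame, workorder gives the robot as it stands. Calls block until the motion is done:
- r.reach(position, orientation): joint-space move of the TCP to a pose.
- r.move_straight(position, velocity=0.15, ori=None, f_stop=None): straight line of the TCP; ori=None keeps the orientation; velocity is the mean speed in m/s. With f_stop (N) it stops when the force on the tool has changed by that much, and returns True; else False.
- r.set_joints(angles): joint-space move.
- r.set_gripper(opening, f_grip=None): opening from 0.0 (shut) to 1.0 (fully open); f_grip is the grip in N (None keeps the last); returns when the fingers have stopped.
- r.dwell(seconds).
- kinematics.inverse_kinematics(position, orientation): joint angles nearest the present ones, or None.
- r.sense(): the state.
- grab_frame(name): name is "scene" or "side" or "wrist"; returns a dict with "frame" (400x640x3 uint8, red, green, blue), "fov_y" (degrees; the focal length in pixels is half the picture's height over the tangent of half this angle, whatever the lens; pixels are square), "cx", "cy" (the principal point, pixels), "R" (3x3) and "t" (3): a world point X has camera coordinates R X + t. Camera axes: x right, y down, z forward; pixel columns grow to the right and rows downward; lengths in m; the calibration is good to about 2 mm. The wrist camera is an equidistant fisheye: a pixel r from the principal point sees the ray r / f radians off the axis. A picture is of the moment at which its call begins. There is no depth.
A pose or a line that the arm cannot do raises r.IKError and nothing moves.
- workorder.finish_job(): hands the job in, once; it reports no verdict.
The state is a dict: "time": time; "joint_positions": joint angles; "joint_velocities": joint speeds; "effort": joint torques, N m; "position": TCP position; "ee_rot": TCP orientation; "contact_force": force on the tool from outside, world axes, zero at the start; "wrist_torque": the same for the moment, N m; "gripper_width": opening from 0.0 (shut) to 1.0 (fully open).
Only numpy, scipy, OpenCV 4.12 (cv2) and the standard library are available. Lean on these libraries where they do the work, as an engineer would, in place of code of your own. Each camera call takes 0.05 s, during which the arm holds its last target.

### The job

Turn the grey cover of the suction selector by its rib until its opening lies squarely over the pocket beside the open, hollow spigot (the other two are plugged). Then, with the flat-bladed key from the stand and without the fingers touching the screws, turn both captive clamp screws clockwise to their stops so that their toes point in over the cover. Finally hang the key fully home in its hole of the stand again, leaving the round-handled driver and everything else where it was.

Things in the scene. Friction and masses are not known exactly. Their poses are not given: they have to be found in the camera images.
- base: round aluminium casting fixed to the bed, 230 mm across, 50 mm high; origin under its centre. The cover turns on its centre line. At 88 mm from it stand the spigots (at +60, -60, +145 deg from base x, counter-clockwise; which is open varies) and clamp screws a (0 deg) and b (-150 deg). A round dark pocket 21 mm across lies 38 mm from the centre towards each spigot.
- cover (a joint): angle (rad) of the grey round cover, 120 mm across, 7 mm thick, its top face 58 mm above the bed: 0 when its opening points along base x, positive counter-clockwise from above, stops at -3.1 and +3.1. It starts within 0.4 of 0. It turns stiffly (about 0.06 N m) and stays where left; the other pockets are hidden under it.
- cover_opening (a point): centre of the cover's one opening (a sector 52 degrees wide, from 21 to 53 mm radius) at the level of the cover's top face, 38 mm from the centre line; x points radially outwards through the opening, y counter-clockwise, z up; turns with the cover. The cover is set when the open spigot lies straight out along x (its y within 12 mm).
- cover_rib (a point): top centre of the upright grip rib that crosses the cover through its centre line; same axes as cover_opening. The rib is 56 mm long along x, 14 mm thick along y and stands 38 mm above the cover's top face (this point is 96 mm above the bed). Both ends look alike; the opening starts 7 mm inside one end of the rib.
- open_spigot: the open spigot: upright hollow steel tube fixed on the casting, 26 mm outside, 20 mm inside, 30 mm high; origin at the centre of its foot, on the casting's top 88 mm from its centre line.
- plug_1: plugged spigot: solid steel post 26 mm across, 30 mm high with a coned closed top; origin at the centre of its foot.
- plug_2: the other plugged spigot, same as plug_1.
- screw_a (a joint): angle (rad) of clamp screw a, positive CLOCKWISE from above, from 0 (loose; starts 0 to 0.5) to a hard stop at 1.4 (home, its toe pointing at the cover's centre and reaching over its rim). Needs about 0.07 N m, stays where left.
- screw_b (a joint): angle (rad) of clamp screw b, same as screw_a.
- head_a: steel head of clamp screw a, 30 mm across, top 74 mm above the bed; origin on its axis at the casting's top (50 mm). A slot 6.5 mm wide, 7 mm deep (floor 67 mm above the bed) runs right across it along the head's x. Below the slot a flat toe 14 mm wide sticks out along +x to 36 mm from the axis, its top 66 mm above the bed. Turns with the screw; fingers must not touch it.
- head_b: steel head of clamp screw b, same as head_a.
- stand: wooden block fixed to the bed, 80 mm (x) by 160 mm (y), 70 mm high; origin at the centre of its underside. Two upright square through holes 27 mm wide at y = +40 and -40 mm: the key hangs in one, the round-handled driver in the other (which varies).
- stand_hole0 (a point): centre of the mouth of the hole at y = +40 mm, 70 mm above the bed.
- stand_hole1 (a point): centre of the mouth of the hole at y = -40 mm, 70 mm above the bed.
- key: loose flat-bladed key, 150 g, hanging upright in the stand; origin at the blade's lower end (then 10 mm above the bed), z up. Blade 20 mm wide along x, 4 mm thick, 12 mm high; shaft 12 mm across; collar 34 mm across at 60 to 64 mm rests on the stand; black flat handle from 64 to 106 mm, 40 mm wide along x, 18 mm thick along y (grip it across y).
- driver: loose round-handled nut driver hanging in the other hole, not for these screws: same collar, black round handle 24 mm across from 64 to 106 mm above its origin at the lower end.
- stud: fixed hold-down stud between casting and stand: steel foot 40 x 34 x 20 mm with a threaded rod 12 mm across up to 120 mm above the bed; origin under its centre.
- pendant: loose black control pendant lying flat, 65 x 140 x 28 mm; bystander, origin under its centre.
- nut: loose brass hex nut, 34 mm across, 16 mm high; bystander, origin under its centre.
- case: loose white cutter case, 55 x 75 x 30 mm; bystander, origin under its centre.

How it is judged (in metres and radians):
On the way, in this order (a step that is already met when the one before it is completed fails the run):
1. the cover's opening is over the pocket beside the open spigot (y of open_spigot in the frame of cover_opening between -0.012 and 0.012 m and x of open_spigot in the frame of cover_opening above 0 m), for 0.2 s.
2. both clamp screws are turned home with the cover still set (all of step 1 and value of joint each of screw_a, screw_b above 1.22 rad), for 0.2 s.
At the end, for the whole second after the job is handed in: the open spigot lies straight out from the cover's opening (within 12 mm sideways), both screws are turned clockwise past 1.22 rad of their 1.4, and the key and the driver hang upright (within 0.15 rad) in the stand's holes (axis within 10 mm, lower end less than 16 mm above the bed), at rest (all of step 2 and (horizontal distance between key and stand_hole0 below 0.01 m or horizontal distance between key and stand_hole1 below 0.01 m) and height (world z) of each of key, driver below 0.016 m and angle between each of key, driver's own z axis and vertical below 0.15 rad and (horizontal distance between driver and stand_hole0 below 0.01 m or horizontal distance between driver and stand_hole1 below 0.01 m) and linear speed of key below 0.02 m/s); the robot touches nothing.
It fails at once if clamp screw a tightened (past 0.9 rad) while the cover is not set (value of joint screw_a above 0.9 rad and not (y of open_spigot in the frame of cover_opening between -0.012 and 0.012 m and x of open_spigot in the frame of cover_opening above 0 m)).
It fails at once if clamp screw b tightened (past 0.9 rad) while the cover is not set (value of joint screw_b above 0.9 rad and not (y of open_spigot in the frame of cover_opening between -0.012 and 0.012 m and x of open_spigot in the frame of cover_opening above 0 m)).
It fails at once if the fingers touch a clamp screw (over 1 N) (contact force between the fingers and head_a above 1 N or contact force between the fingers and head_b above 1 N).
It fails at once if the driver is taken out or a bystander is moved by more than 20 mm (distance of any of pendant, nut, case, driver from where it was at the start of the episode above 0.02 m).
It also fails if it takes over 72 s, if anything falls off the work surface, if the arm or the gripper's body presses on something with over 40 N, if the wrist force passes 120 N, or if a joint passes its speed limit or range.

## Working session

There is one attempt and no reset: what is moved stays moved. The work goes in short steps, each a Python script; the robot and the scene stay as the last script left them, time stands still between calls to the robot, and variables do not carry over. Pictures are saved under pics/ and viewed, and the job is handed in when it is done.

```bash
ls; mkdir -p pics
cat > h.py <<'E'
import numpy as np, cv2
from plant import r, kinematics, grab_frame, workorder
def save(name,out):
    g=grab_frame(name); cv2.imwrite('pics/'+out+'.png',g['frame'][:,:,::-1]); 
    import pickle; pickle.dump(g,open('pics/'+out+'.pkl','wb')); return g
def load(out):
    import pickle; return pickle.load(open('pics/'+out+'.pkl','rb'))
def ray(g,u,v,fish=False):
    f=200/np.tan(np.radians(g['fov_y'])/2)
    x,y=u-g['cx'],v-g['cy']
    if fish:
        rr=np.hypot(x,y); th=rr/f; d=np.array([x/rr*np.sin(th),y/rr*np.sin(th),np.cos(th)]) if rr>0 else np.array([0,0,1.])
    else: d=np.array([x/f,y/f,1])
    R=np.array(g['R']); t=np.array(g['t'])
    return -R.T@t, R.T@d
def onz(g,u,v,z,fish=False):
    c,d=ray(g,u,v,fish); return c+d*(z-c[2])/d[2]
def proj(g,X,fish=False):
    f=200/np.tan(np.radians(g['fov_y'])/2)
    p=np.array(g['R'])@np.array(X)+np.array(g['t'])
    if fish:
        th=np.arctan2(np.hypot(p[0],p[1]),p[2]); h=np.hypot(p[0],p[1]); return np.array([g['cx']+f*th*p[0]/h,g['cy']+f*th*p[1]/h])
    return np.array([g['cx']+f*p[0]/p[2],g['cy']+f*p[1]/p[2]])
def down(a):  # jaw axis x at yaw a (deg)
    a=np.radians(a); c,s=np.cos(a),np.sin(a)
    return np.array([[c,s,0],[s,-c,0],[0,0,-1.]])
E
python3 - <<'E'
from h import *
for n in ['scene','side','wrist']:
    g=save(n,n+'0'); print(n,g['fov_y'],g['cx'],g['cy'],(-np.array(g['R']).T@g['t']).round(3))
s=r.sense();print(s)
E
```

```text
pics
scene 54.546040544257174 314.72338056347854 195.25880995223588 [ 0.872 -0.586  0.794]
side 49.8435533893965 325.40358766137905 202.83507318793608 [0.371 0.714 0.877]
wrist 65.70646984690485 318.90107561725614 197.08003712553634 [0.55  0.071 0.374]
{'time': 0.15, 'joint_positions': array([-3.81612025e+00,  1.72071593e+01,  8.71719210e+01,  2.53164167e-03,
        7.56697605e+01, -3.81697909e+00]), 'joint_velocities': array([ 0.06423997, -0.13074746, -0.13312328, -0.13782324, -0.09572697,
       -0.05283116]), 'effort': array([ 1.15317634e-03, -5.43663168e+01, -3.61884356e+01, -9.07762978e-05,
        3.16729136e-03,  4.75633647e-05]), 'position': array([5.49842255e-01, 1.51520592e-05, 2.49864263e-01]), 'ee_rot': array([[ 9.99999641e-01,  3.99280178e-06, -8.47693110e-04],
       [ 4.07710551e-06, -9.99999995e-01,  9.94490638e-05],
       [-8.47692708e-04, -9.94524842e-05, -9.99999636e-01]]), 'contact_force': array([-0.43303514,  0.23616136,  0.66662093]), 'wrist_torque': array([-0.02580726,  0.00757807,  0.02888687]), 'gripper_width': 1.001240237534905}
```

View pics/scene0.png

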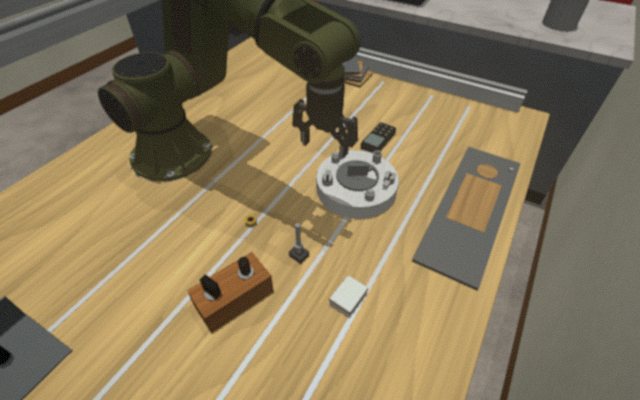

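View pics/side0.png

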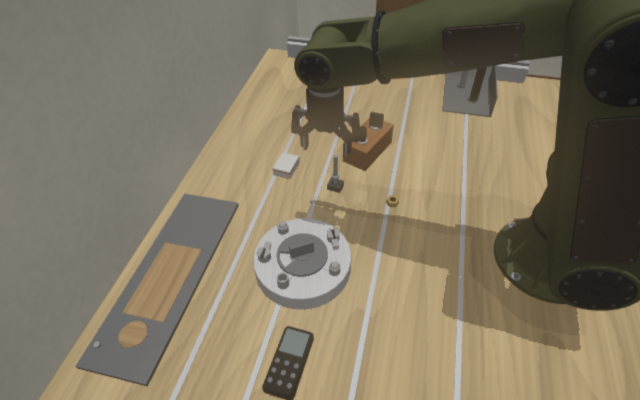

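View pics/wrist0.png

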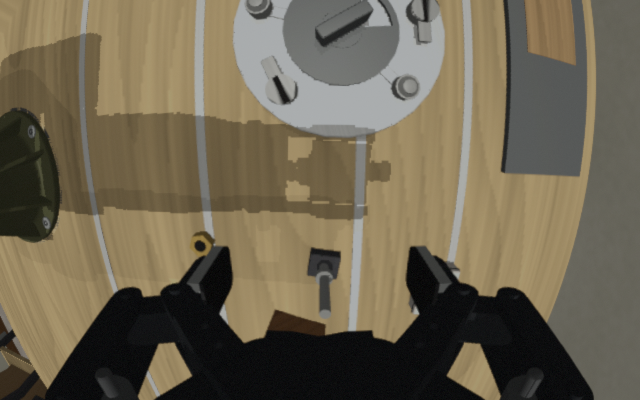

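Run:
```python
from h import *
w=load('wrist0');s=load('side0');c=load('scene0')
print('cover',onz(w,340,33,.058,True),onz(s,302,254,.058),onz(c,357,175,.058))
print('key/drv',onz(c,210,287,.116),onz(c,244,266,.116))
print('key/drv',onz(s,376,120,.116))
print('stud',onz(s,335,160,.12),onz(c,298,228,.12))
for n,x0,y0,x1,y1 in [('scene0',300,130,420,220),('side0',240,205,365,305),('scene0',180,240,290,330)]:
    im=cv2.imread(f'pics/{n}.png')[y0:y1,x0:x1]; cv2.imwrite(f'pics/c_{n}_{x0}.png',cv2.resize(im,None,fx=6,fy=6,interpolation=2))
```

```text
cover [0.57073365 0.15086784 0.058     ] [0.57041125 0.16012337 0.058     ] [0.57501993 0.15114477 0.058     ]
key/drv [ 0.49100201 -0.34531792  0.116     ] [ 0.51870995 -0.27219026  0.116     ]
key/drv [ 0.47464488 -0.30433646  0.116     ]
stud [ 0.55173645 -0.10629163  0.12      ] [ 0.56293956 -0.13317443  0.12      ]
```

View pics/c_side0_240.png

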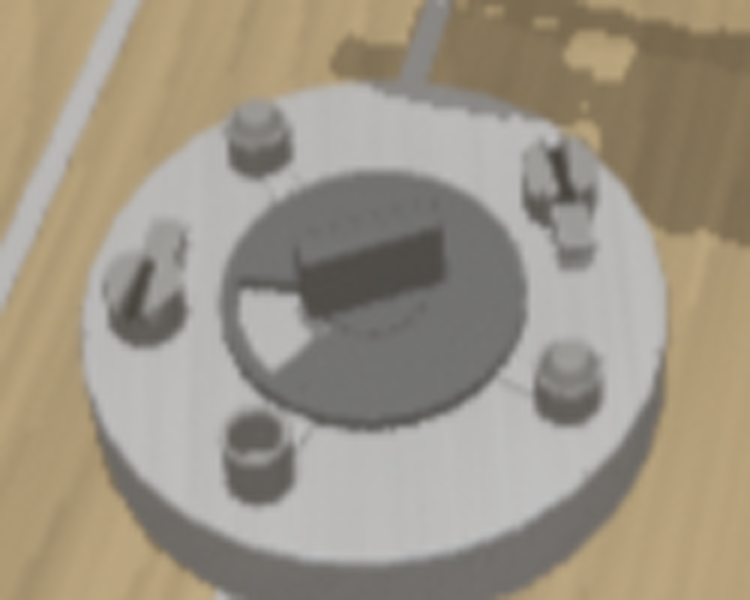

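View pics/c_scene0_180.png

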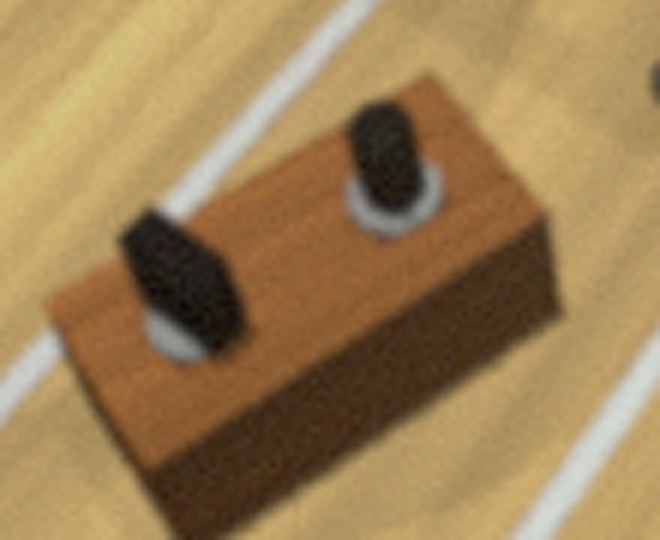

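Run:
```python
from h import *
r.reach([.505,-.375,.27],down(0)); save('wrist','w_stand'); 
r.reach([.572,.08,.25],down(0)); save('wrist','w_base'); print(r.sense()['time'])
for n in ['w_stand','w_base']:
    im=cv2.imread(f'pics/{n}.png'); cv2.imwrite(f'pics/{n}_b.png',cv2.resize(im[:300,120:520],None,fx=2,fy=2,interpolation=2))
```

```text
3.3417
```

View pics/w_stand_b.png

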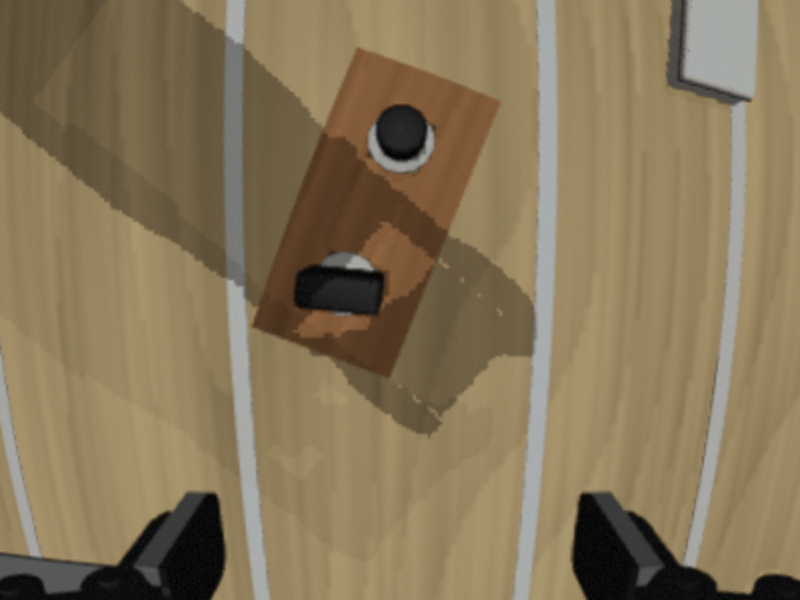

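View pics/w_base_b.png

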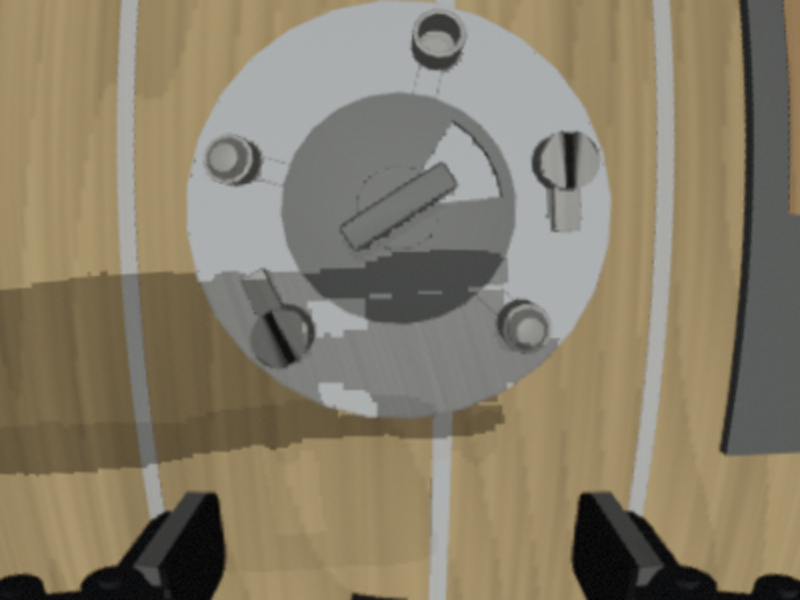

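```bash
cat > m.py <<'E'
from h import *
from scipy.optimize import least_squares
g=load('w_base')
P=lambda u,v,z:onz(g,u/2+120,v/2,z,True)[:2]
ang=lambda d:np.degrees(np.arctan2(d[1],d[0]))
cov=P(398.5,208,.058); so=P(438,37,.08); p1=P(230,158,.08); p2=P(524,326,.08); a=P(568,160,.074); b=P(282,338,.074)
print(cov,so,p1,p2,a,b)
pts=np.array([so,p2,p1,a,b]); ths=np.radians([60,-60,145,0,-150])
f=lambda x:np.concatenate([(x[:2]+.088*np.c_[np.cos(ths+x[2]),np.sin(ths+x[2])]-pts).ravel(),(x[:2]-cov)])
s=least_squares(f,[cov[0],cov[1],.25]); x=s.x; print('base',x[:2],np.degrees(x[2]),(s.fun*1e3).round(1))
r1=P(341+8,242,.096);r2=P(451,175,.096)
print('rib',(r1+r2)/2,ang(r2-r1))
print('slot a',ang(P(570,131,.074)-P(570,188,.074)),'toe',ang(P(566,229,.066)-P(568,165,.066)))
print('slot b',ang(P(267,314,.074)-P(290,363,.074)),'toe',ang(P(258,272,.066)-P(281,335,.066)))
g=load('w_stand')
c=[P(*q,.116) for q in [(297,267),(385,267),(379,315),(295,307)]]
print('key',np.mean(c,0),ang(c[1]-c[0]),ang(c[2]-c[3]),[np.linalg.norm(c[i]-c[i-1]) for i in range(4)],'drv',P(401,132,.116))
q=[P(*q,.07) for q in [(359,48),(500,101),(390,377),(254,325)]]
st=np.mean(q,0);print('stand',st,ang(q[0]-q[3])-90,ang(q[1]-q[2])-90,ang(q[1]-q[0]), np.linalg.norm(q[0]-q[3]))
th=np.radians(ang(q[0]-q[3])-90)
for y in(.04,-.04):print(st+y*np.array([-np.sin(th),np.cos(th)]))
E
python3 m.py
```

```text
[0.57259807 0.15573009] [0.59119981 0.23925503] [0.49231894 0.1819989 ] [0.63367381 0.09926143] [0.65508775 0.1815651 ] [0.5145003  0.09218264]
base [0.57247537 0.15592902] 17.296829350391114 [ 0.6  2.5  3.5 -3.  -3.7  0.7  1.4  0.5 -1.7 -0.9 -0.1  0.2]
rib [0.57313537 0.15503045] 33.6761407874315
slot a 90.39538765110063 toe -90.81107954017584
slot b 113.02660341190757 toe 108.19459376630059
key [ 0.4788758  -0.33431074] -0.6462286321912785 -5.920362986439019 [np.float64(0.01836176326627354), np.float64(0.039707061745189974), np.float64(0.022010717941850895), np.float64(0.038544548999837606)] drv [ 0.50681933 -0.26363414]
stand [ 0.49322269 -0.29889342] -21.2424719250199 -20.983872044112417 -21.04031556183622 0.15810667035361514
[ 0.50771532 -0.2616112 ]
[ 0.47873007 -0.33617564]
```

Run:
```python
from h import *
C=[.5727,.1556]
r.set_gripper(.6,f_grip=60)
r.reach(C+[.16],down(-56.3))
print(r.sense()['joint_positions'].round(1),r.sense()['time'])
print(r.move_straight(C+[.086],.08,f_stop=15))
print(r.sense()['position'],r.sense()['contact_force'])
r.set_gripper(0.0)
s=r.sense();print(s['gripper_width'],s['contact_force'],s['time'],s['position'])
g=save('side','grip')
```

```text
[11.6 27.5 85.3 -0.  67.1 67.9] 4.8083
False
[0.57298918 0.15569148 0.08655355] [ 0.30355011 -0.035504    0.46365273]
0.15308688720163438 [-7.06728351  3.29474689  5.70277651] 6.3083 [0.57236665 0.15623846 0.08653596]
```

View pics/grip.png

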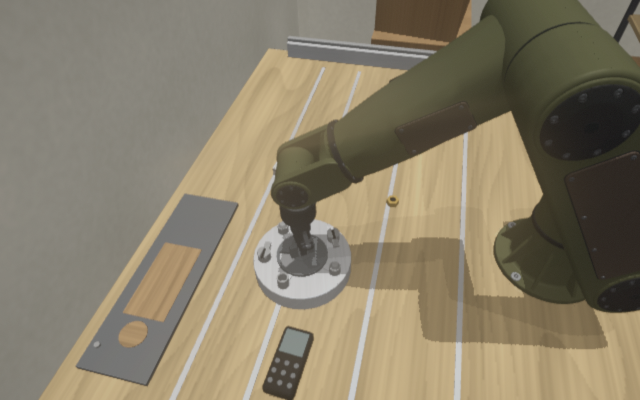

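Run:
```python
from h import *
j=np.array(r.sense()['joint_positions'])
for k in range(4):
    j[5]-=43.6/4; r.set_joints(list(j))
s=r.sense();print(s['contact_force'],s['time'],s['ee_rot'][:,0],s['wrist_torque'])
r.set_gripper(.6)
p=s['position']
r.move_straight([p[0],p[1],.16],.2)
r.reach([.572,.08,.25],down(0)); save('wrist','w_base2'); print(r.sense()['time'])
im=cv2.imread(f'pics/w_base2.png'); cv2.imwrite(f'pics/w_base2_b.png',cv2.resize(im[:300,120:520],None,fx=2,fy=2,interpolation=2))
```

```text
[-2.08531234  2.69697518  0.2017433 ] 7.5583 [ 9.73721116e-01 -2.27742529e-01 -7.26555156e-04] [0.24179566 0.20912647 0.08311631]
9.1167
```

View pics/w_base2_b.png

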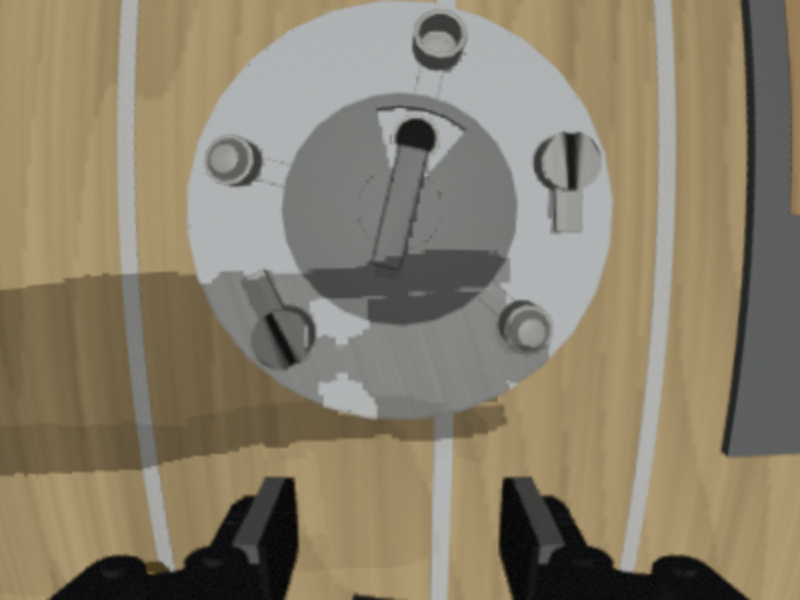

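Run:
```python
from h import *
K=[.4787,-.3352]
r.set_gripper(.5,f_grip=100)
r.reach(K+[.2],down(-93.3))
save('wrist','w_key0')
print(r.move_straight(K+[.098],.1,f_stop=15))
s0=r.sense()
r.set_gripper(0.0)
s=r.sense();print(s['gripper_width'],s['contact_force']-s0['contact_force'],s['wrist_torque'],s['time'],s['position'])
save('wrist','w_key');save('scene','s_key')
im=cv2.imread(f'pics/s_key.png'); cv2.imwrite(f'pics/s_key_b.png',cv2.resize(im[220:340,170:300],None,fx=5,fy=5,interpolation=2))
```

```text
False
0.2023378897200433 [0.17067753 0.1500879  7.01018561] [0.17478527 0.19421727 0.01190243] 12.5 [ 0.47896097 -0.33535891  0.09869228]
```

View pics/w_key.png

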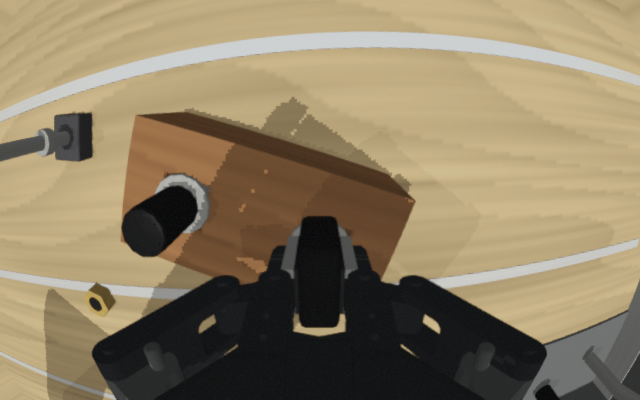

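View pics/s_key_b.png

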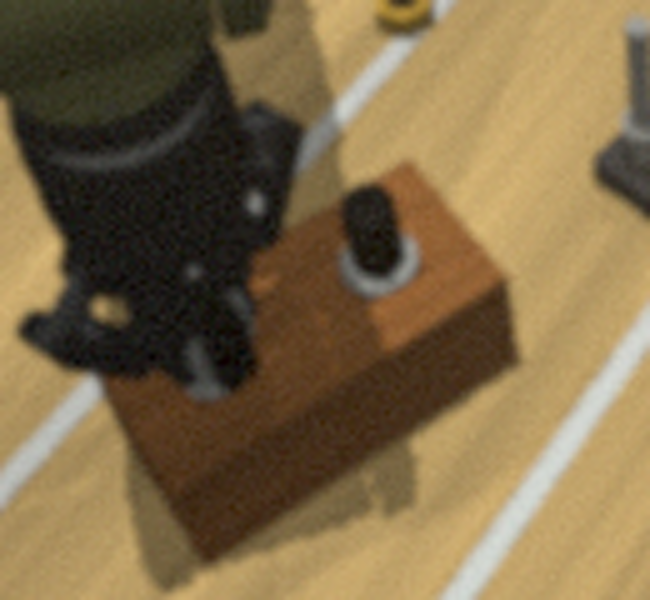

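View pics/w_key0.png

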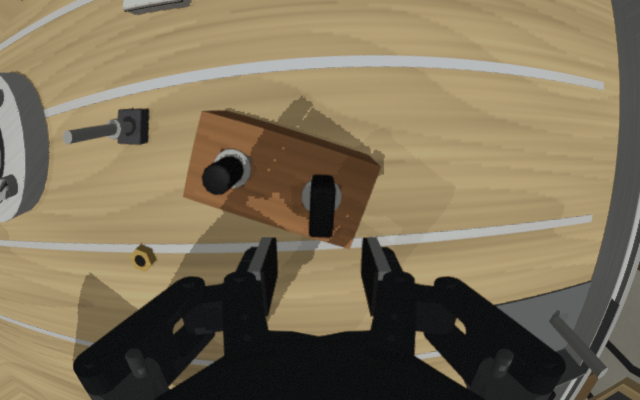

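Run:
```python
from h import *
g=load('w_key')
a=onz(g,322,217,.116,True);b=onz(g,320,326,.116,True);print(a,b,(a+b)/2,np.degrees(np.arctan2(*(a-b)[[1,0]])))
s=r.sense();p=s['position']
r.move_straight([p[0],p[1],.27],.2)
s=r.sense();print(s['contact_force'],s['time'])
r.reach([.655,.181,.20],down(0))
s=r.sense();print(s['time'],s['position'],s['joint_positions'].round(1))
g=save('wrist','wa1')
im=cv2.imread(f'pics/wa1.png'); cv2.imwrite(f'pics/wa1_b.png',cv2.resize(im[100:300,220:420],None,fx=3,fy=3,interpolation=2))
```

```text
[ 0.51105546 -0.33812837  0.116     ] [ 0.4602098  -0.33454393  0.116     ] [ 0.48563263 -0.33633615  0.116     ] -4.032479412952249
[-0.44542291 -0.51879321 -2.25257483] 13.6083
15.5917 [0.65527981 0.17987289 0.20023134] [12.3 36.2 66.4 -0.  77.4 12.4]
```

View pics/wa1.png

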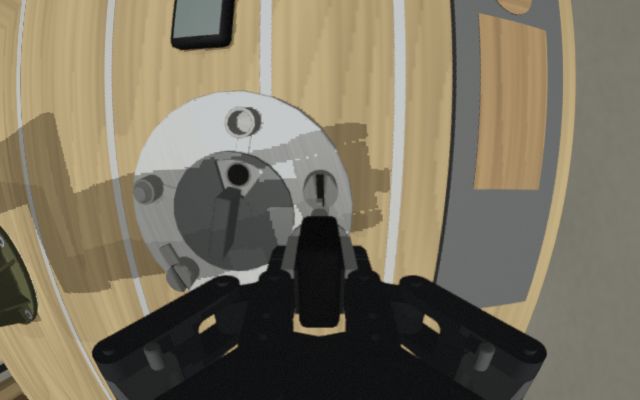

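View pics/wa1_b.png

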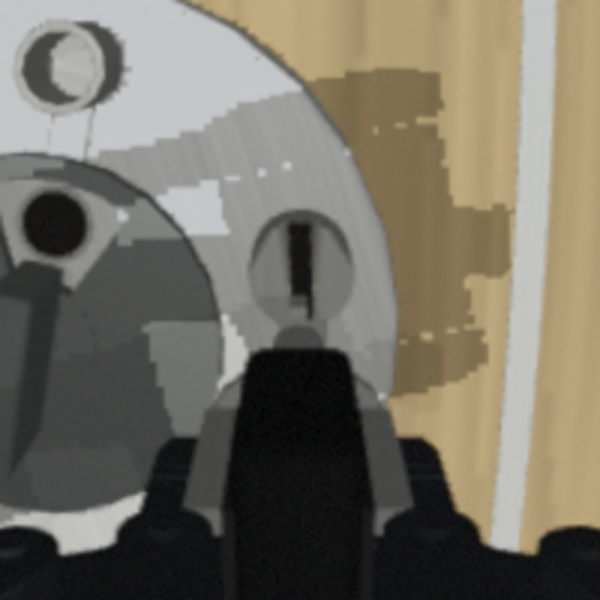

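Run:
```python
from h import *
g=load('wa1'); print('cam',-g['R'].T@g['t'], g['R'].round(4).tolist())
u=lambda x,y,z:onz(g,x/3+220-.33,y/3+100-.33,z,True)
a=u(300.5,223,.074);b=u(300,300,.074);print(a,b,np.degrees(np.arctan2(*(a-b)[[1,0]])), 'head ctr x',u(302,260,.074),'R edge',u(249,272,.074),u(355,272,.074))
T=r.sense(); print(T['position'],T['ee_rot'].round(4).tolist())
for z in (.188,.23):print('handle',u(298,350,z),u(246,352,z),u(350,352,z))
# predict blade tip proj
p=T['position']
print(proj(g,p-[0,0,.0885],True))
```

```text
cam [0.6554598  0.25083374 0.32405951] [[1.0, -0.0019, -0.0001], [-0.0018, -0.9603, 0.2789], [-0.0006, -0.2789, -0.9603]]
[0.6561123  0.19801155 0.074     ] [0.65594802 0.17592644 0.074     ] 89.57380680788181 head ctr x [0.65651691 0.18751462 0.074     ] R edge [0.64173958 0.18409884 0.074     ] [0.67129742 0.18404668 0.074     ]
[0.65530195 0.17985464 0.20026535] [[1.0, -0.0019, 0.0004], [-0.0019, -1.0, -0.0], [0.0004, 0.0, -1.0]]
handle [0.65540545 0.20195895 0.188     ] [0.64730442 0.20163261 0.188     ] [0.6635055  0.20160277 0.188     ]
handle [0.65542223 0.21704603 0.23      ] [0.64982189 0.21682043 0.23      ] [0.66102189 0.2167998  0.23      ]
[318.88943077 209.46059635]
```

Run:
```python
from h import *
g=load('wa1');p=np.array([.6553,.17986,.20027])
for dy in(0,.01,.0112):print((proj(g,p+[0,dy,-.0887],True)-[220,100])*3)
r.move_straight([.6561,.1815,.170],.1,ori=down(-.4))
s=r.sense();print(s['time'],s['position'],s['ee_rot'][:,0])
g=save('wrist','wa2')
im=cv2.imread(f'pics/wa2.png'); cv2.imwrite(f'pics/wa2_b.png',cv2.resize(im[140:260,260:380],None,fx=5,fy=5,interpolation=2))
```

```text
[296.66024987 328.10381007]
[296.58164493 288.22720707]
[296.57208424 283.3721087 ]
16.0917 [0.65611462 0.18131015 0.16981509] [ 9.99973516e-01 -7.25503065e-03 -5.76206494e-04]
```

View pics/wa2_b.png

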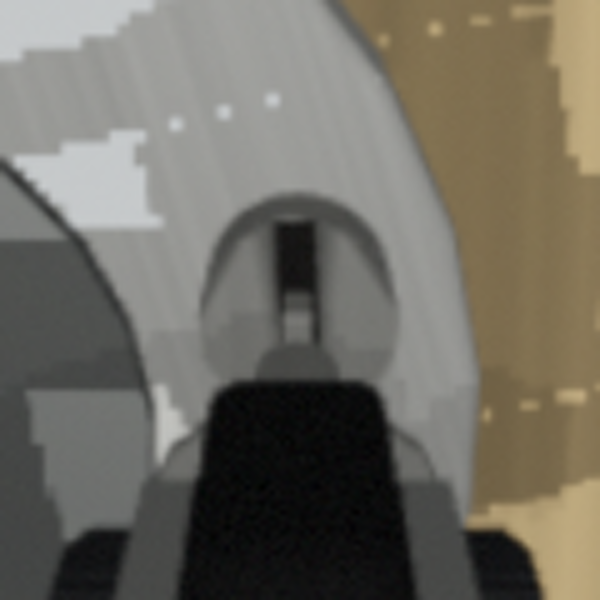

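Run:
```python
from h import *
f0=r.sense()['contact_force']
print(r.move_straight([.6561,.1815,.1575],.05,f_stop=10))
s=r.sense();print(s['time'],s['position'],s['contact_force']-f0,s['wrist_torque'])
g=save('wrist','wa3')
im=cv2.imread(f'pics/wa3.png'); cv2.imwrite(f'pics/wa3_b.png',cv2.resize(im[140:260,260:380],None,fx=5,fy=5,interpolation=2))
```

```text
False
16.5417 [0.65598505 0.18148421 0.15716461] [-0.55840877 -0.56532296 -0.80599489] [-0.0675411  -0.02072557 -0.00127422]
```

View pics/wa3_b.png

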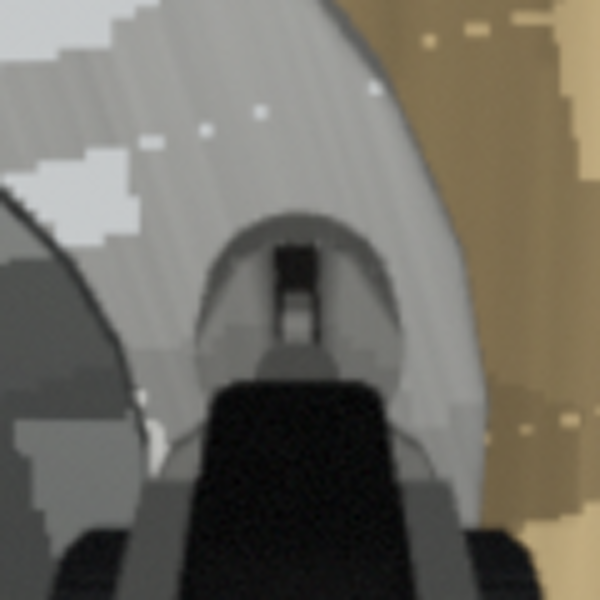

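Run:
```python
from h import *
j=np.array(r.sense()['joint_positions']); j0=j[5]
for k,t in enumerate([20,40,60,70,75,79]):
    j[5]=j0+t; r.set_joints(list(j)); s=r.sense(); print(t,s['wrist_torque'].round(2),s['contact_force'].round(1),s['joint_positions'][5].round(1),s['time'])
g=save('wrist','wa4')
im=cv2.imread(f'pics/wa4.png'); cv2.imwrite(f'pics/wa4_b.png',cv2.resize(im[100:280,220:420],None,fx=4,fy=4,interpolation=2))
```

```text
20 [-0.02  0.04  0.06] [-0.4 -0.1 -1. ] 32.5 17.0167
40 [0.03 0.37 0.04] [-0.7  0.1  0.3] 52.4 17.4417
60 [0.35 0.63 0.06] [-2.7  0.9 -0.1] 72.4 17.8667
70 [0.48 0.73 0.09] [-2.4  2.3  0.9] 82.4 18.1583
75 [0.61 0.85 0.04] [-3.4  2.   0.4] 87.4 18.4083
79 [0.77 0.94 0.1 ] [-3.5  3.5  1.9] 91.5 18.6583
```

View pics/wa4_b.png

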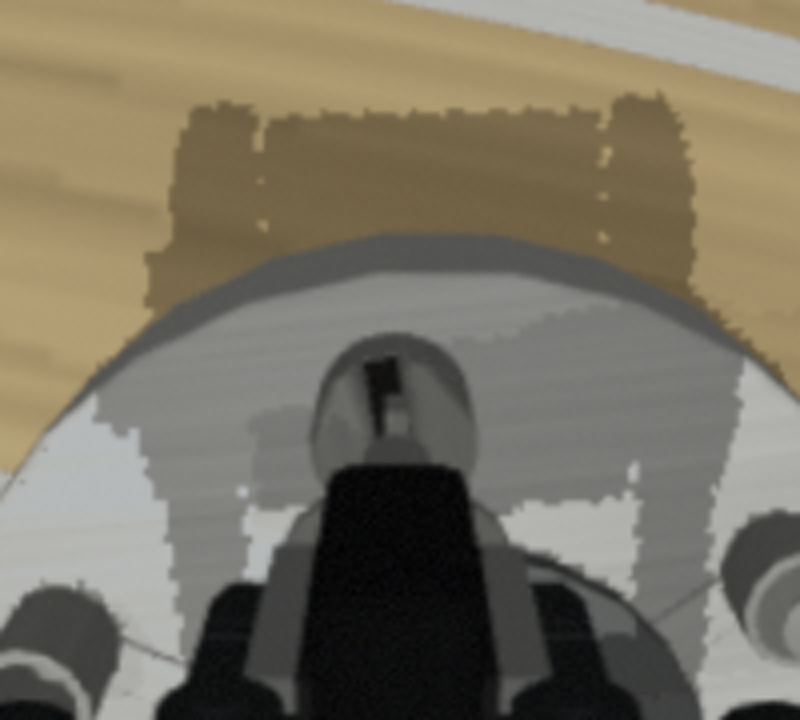

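Run:
```python
from h import *
j=np.array(r.sense()['joint_positions']); j0=j[5]
for k,t in enumerate([2,4,6,8]):
    j[5]=j0+t; r.set_joints(list(j)); s=r.sense(); print(t,s['wrist_torque'].round(2),s['contact_force'].round(1),s['joint_positions'][5].round(1),s['time'])
    if abs(s['wrist_torque'][2])>.5: break
g=save('wrist','wa5')
im=cv2.imread(f'pics/wa5.png'); cv2.imwrite(f'pics/wa5_b.png',cv2.resize(im[100:280,220:420],None,fx=4,fy=4,interpolation=2))
```

```text
2 [0.68 0.9  0.08] [-3.5  2.   1.4] 93.3 18.9583
4 [0.71 0.91 0.07] [-3.7  2.7  0.7] 95.3 19.2083
6 [0.7  0.93 0.17] [-3.6  3.3  0.7] 97.4 19.4583
8 [0.7  1.01 0.33] [-4.3  2.6  2.2] 99.3 19.7083
```

View pics/wa5_b.png

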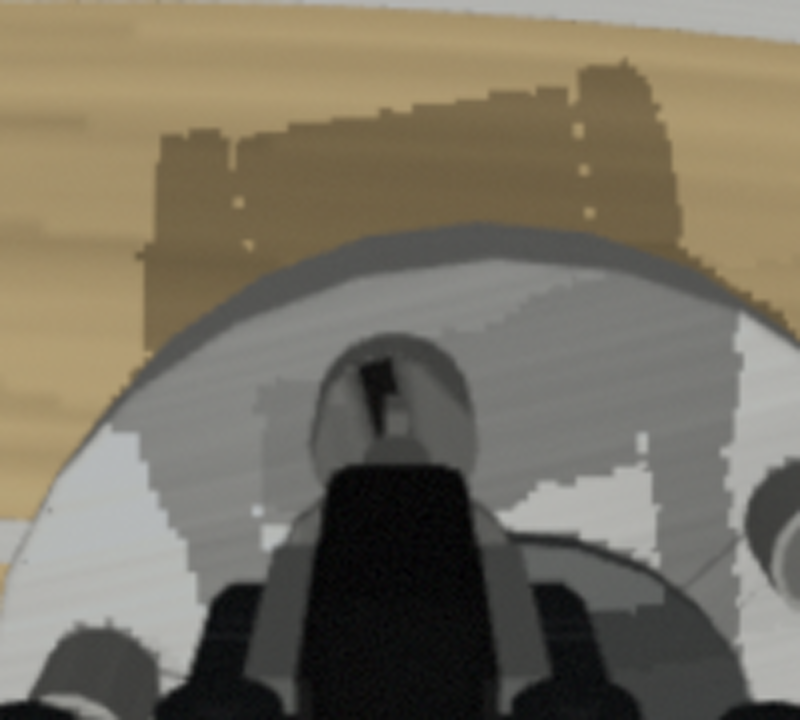

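Run:
```python
from h import *
j=np.array(r.sense()['joint_positions']); j[5]-=11; r.set_joints(list(j))
p=r.sense()['position']; print(r.sense()['wrist_torque'])
r.move_straight([p[0],p[1],.20],.12)
r.reach([.5135,.0915,.195],down(21))
s=r.sense();print(s['time'],s['position'],s['joint_positions'].round(1),s['contact_force'])
g=save('wrist','wb1')
im=cv2.imread(f'pics/wb1.png'); cv2.imwrite(f'pics/wb1_b.png',cv2.resize(im[100:280,220:420],None,fx=4,fy=4,interpolation=2))
```

```text
[0.29741895 0.05482632 0.00674421]
22.15 [0.513644   0.09156607 0.19484456] [  6.1  16.7  95.5   0.   67.8 -14.9] [-0.03922951  0.06249699 -1.33430769]
```

View pics/wb1_b.png

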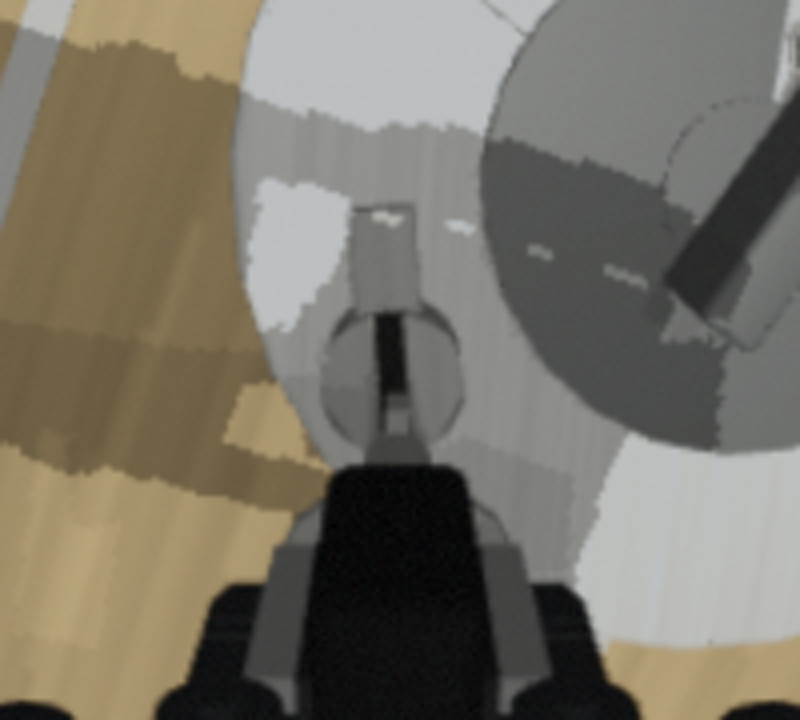

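View pics/wb1.png

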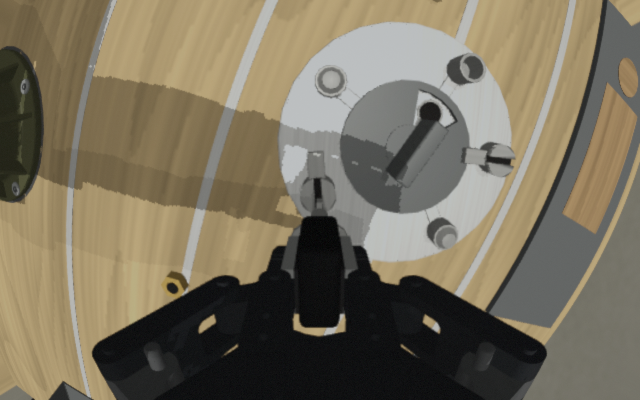

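```bash
cat > mb.py <<'E'
from h import *
g=load('wb1')
u=lambda x,y,z:onz(g,x/4+220-.375,y/4+100-.375,z,True)
a=u(389,314,.074);b=u(395,393,.074);th=np.arctan2(*(a-b)[[1,0]])
d=(a-b)[:2]/np.linalg.norm((a-b)[:2])
print(a,b,np.degrees(th),'ctr',a[:2]-.015*d,'edges',u(322,378,.074),u(465,378,.074))
im=cv2.imread('pics/wb1.png');cv2.imwrite('pics/wb1_c.png',cv2.resize(im[170:230,290:350],None,fx=10,fy=10,interpolation=2))
E
python3 mb.py
```

```text
[0.50643411 0.10583141 0.074     ] [0.51351376 0.09071156 0.074     ] 115.09065659211014 ctr [0.51279489 0.09224684] edges [0.49837031 0.0883465  0.074     ] [0.52578586 0.09884747 0.074     ]
```

View pics/wb1_c.png

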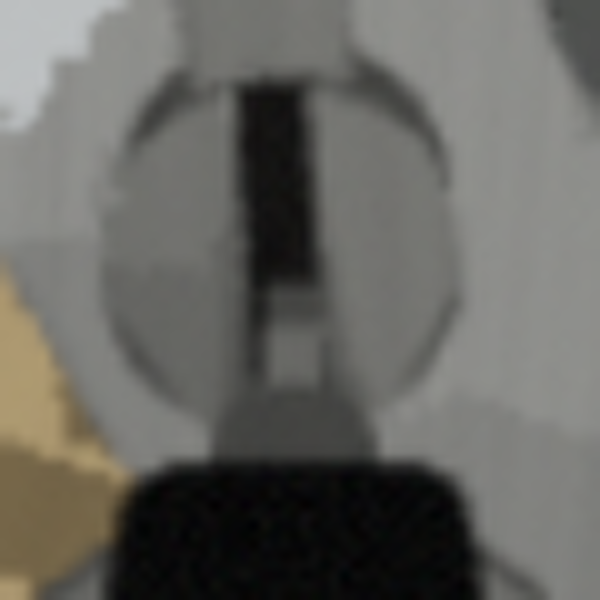

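Run:
```python
from h import *
r.move_straight([.5132,.0911,.169],.1,ori=down(24.5))
s=r.sense();print(s['time'],s['position'])
g=save('wrist','wb2')
im=cv2.imread(f'pics/wb2.png');cv2.imwrite('pics/wb2_c.png',cv2.resize(im[170:230,290:350],None,fx=10,fy=10,interpolation=2))
```

```text
22.6083 [0.5132561  0.09115108 0.16897485]
```

View pics/wb2_c.png

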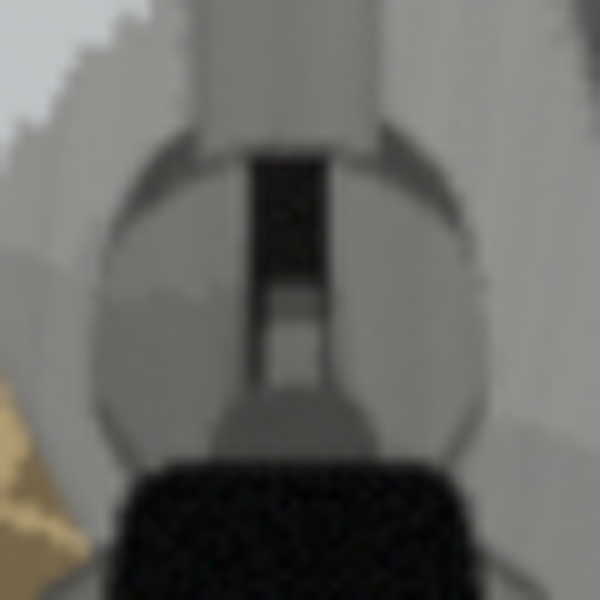

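Run:
```python
from h import *
p=[.5129,.0910,.1575]
f0=r.sense()['contact_force']
hit=r.move_straight(p,.05,f_stop=10)
s=r.sense();print(hit,s['time'],s['position'],s['contact_force']-f0,s['wrist_torque'])
if not hit:
    j=np.array(s['joint_positions']); j0=j[5]
    for t in [30,60,68,74,77,80,83,86]:
        j[5]=j0+t; r.set_joints(list(j)); s=r.sense(); print(t,s['wrist_torque'].round(2),s['contact_force'].round(1),s['time'])
        if t>60 and s['wrist_torque'][2]>.3: break
g=save('wrist','wb3')
im=cv2.imread(f'pics/wb3.png'); cv2.imwrite(f'pics/wb3_b.png',cv2.resize(im[100:280,220:420],None,fx=4,fy=4,interpolation=2))
```

```text
False 23.0417 [0.51281005 0.0910052  0.15728404] [-0.37141459 -0.23443722 -0.07707388] [-0.04747489 -0.01761151  0.01678917]
30 [-0.04  0.3   0.05] [-0.9  0.   0.1] 23.6083
60 [0.05 0.61 0.04] [-2.7  0.2  2.4] 24.175
68 [0.15 0.68 0.07] [-2.3  1.   1.2] 24.4333
74 [0.25 0.76 0.07] [-2.9  1.6  1.5] 24.6833
77 [0.34 0.75 0.12] [-3.5  1.2  0.9] 24.9333
80 [0.26 0.84 0.18] [-3.4  1.1  1.6] 25.1833
83 [0.27 0.88 0.45] [-3.6  2.2  2.4] 25.4333
```

View pics/wb3_b.png

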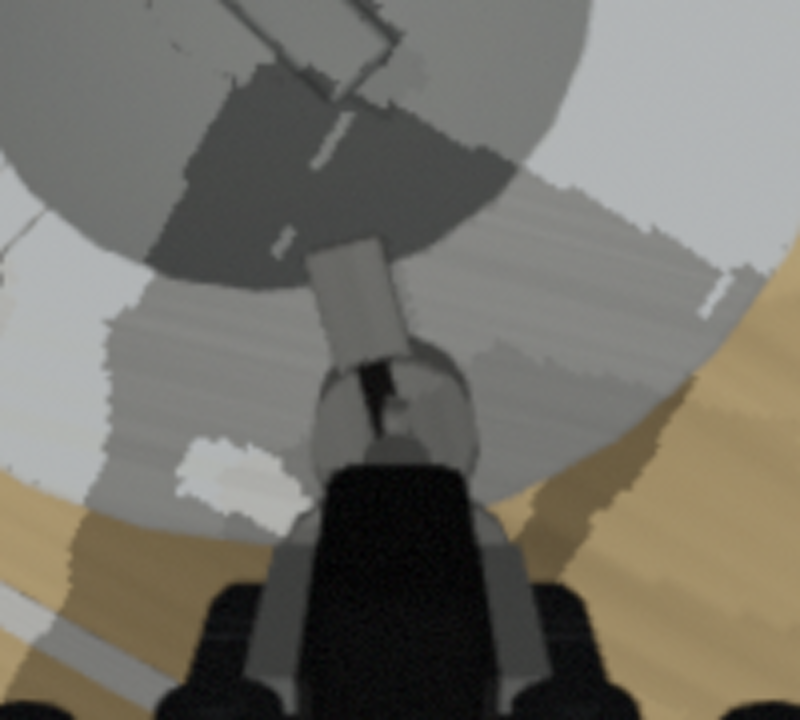

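Run:
```python
from h import *
j=np.array(r.sense()['joint_positions']); j[5]-=11; r.set_joints(list(j))
p=r.sense()['position']; print(r.sense()['wrist_torque'])
r.move_straight([p[0],p[1],.20],.15)
r.reach([.572,.03,.29],down(0)); save('wrist','w_chk')
im=cv2.imread(f'pics/w_chk.png'); cv2.imwrite(f'pics/w_chk_b.png',cv2.resize(im[:300,120:520],None,fx=2,fy=2,interpolation=2))
r.reach([.479,-.3354,.20],down(-93.3))
s=r.sense();print(s['time'],s['position'],s['contact_force'])
save('wrist','w_ret');save('scene','s_ret')
im=cv2.imread(f'pics/w_ret.png'); cv2.imwrite(f'pics/w_ret_b.png',cv2.resize(im[100:300,200:440],None,fx=3,fy=3,interpolation=2))
im=cv2.imread(f'pics/s_ret.png'); cv2.imwrite(f'pics/s_ret_b.png',cv2.resize(im[220:340,170:300],None,fx=5,fy=5,interpolation=2))
```

```text
[0.21813766 0.13366363 0.01142507]
28.6167 [ 0.47954958 -0.33466704  0.20025756] [-0.4087933   0.10712459 -1.77332946]
```

View pics/w_chk_b.png

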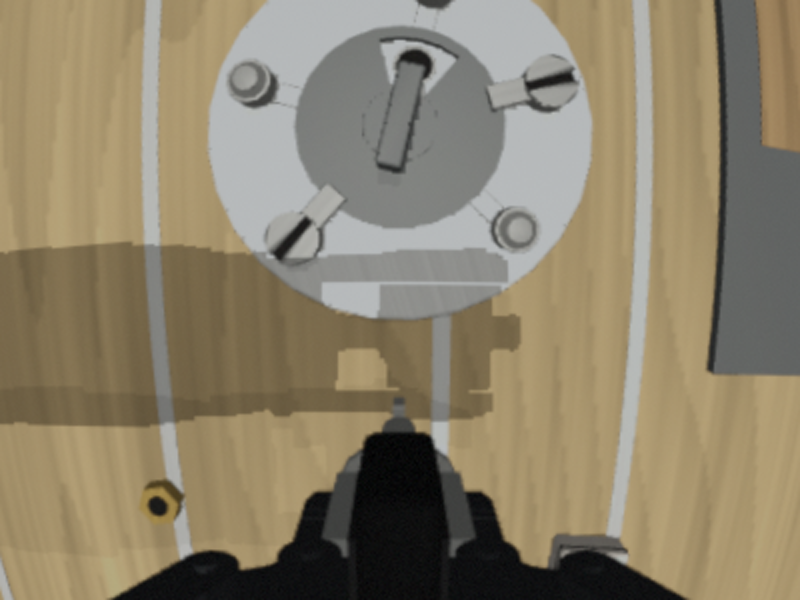

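View pics/w_ret_b.png

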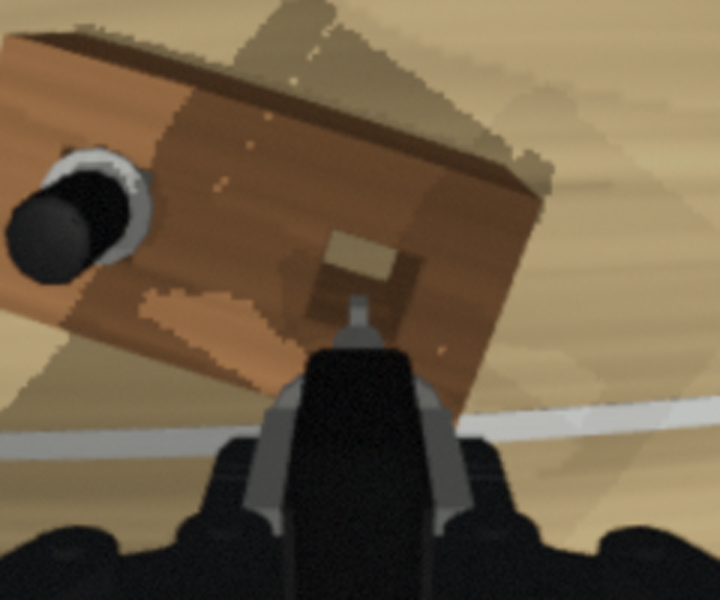

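View pics/s_ret_b.png

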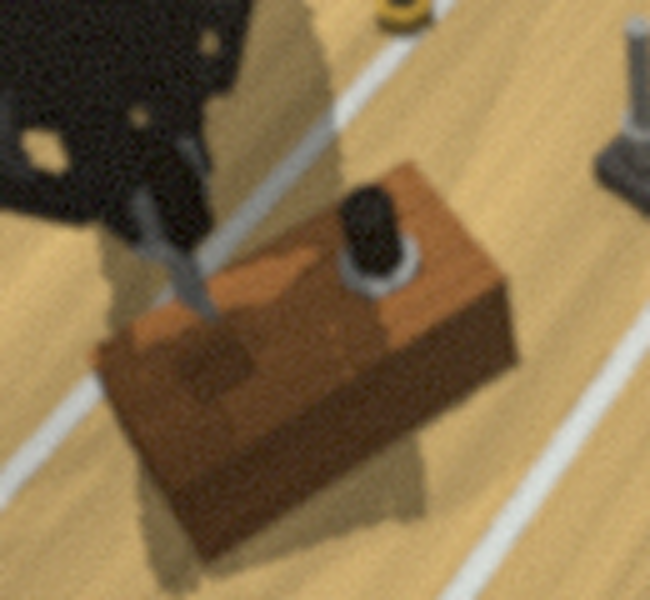

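Run:
```python
from h import *
g=load('w_ret')
c=[onz(g,x/3+200,y/3+100,.07,True)[:2] for x,y in[(333,231),(423,262),(305,312)]]
print('hole ctr',(c[1]+c[2])/2, np.linalg.norm(c[0]-c[1]),np.linalg.norm(c[0]-c[2]))
hit=r.move_straight([.4788,-.3354,.0995],.08,f_stop=12)
s=r.sense();print(hit,s['time'],s['position'],s['contact_force'],s['wrist_torque'])
save('scene','s_in')
im=cv2.imread(f'pics/s_in.png'); cv2.imwrite(f'pics/s_in_b.png',cv2.resize(im[220:340,170:300],None,fx=5,fy=5,interpolation=2))
```

```text
hole ctr [ 0.47773653 -0.33640095] 0.02691448818799695 0.025131991462532595
False 30.125 [ 0.47900298 -0.33554912  0.10004041] [-0.78189262 -0.17800515 -1.51894888] [-0.04172225 -0.03351571 -0.02077819]
```

View pics/s_in_b.png

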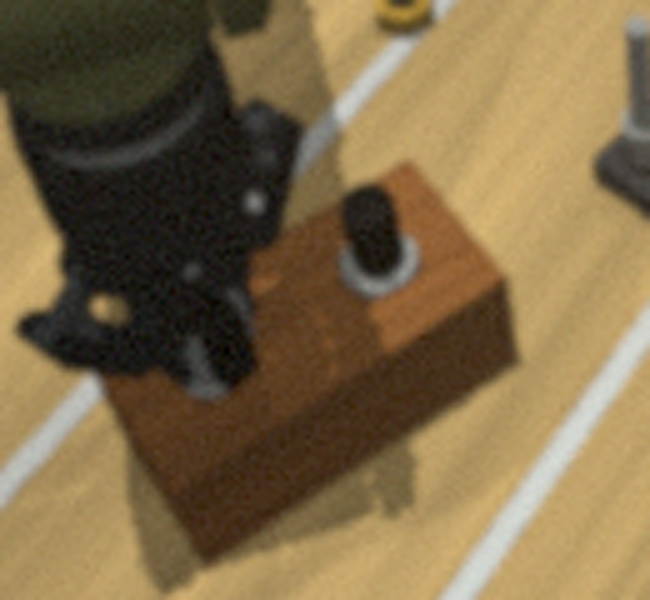

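Run:
```python
from h import *
print(r.move_straight([.4788,-.3356,.0975],.02,f_stop=6))
s=r.sense();print(s['position'],s['contact_force'])
r.set_gripper(.5); p=r.sense()['position']
r.move_straight([p[0],p[1],.22],.12)
r.reach([.505,-.375,.27],down(0)); save('wrist','w_end'); save('side','side_end');save('scene','scene_end')
print(r.sense()['time'])
im=cv2.imread(f'pics/w_end.png'); cv2.imwrite(f'pics/w_end_b.png',cv2.resize(im[:300,120:520],None,fx=2,fy=2,interpolation=2))
```

```text
False
[ 0.47918743 -0.33584912  0.09870191] [-2.35201065  2.05546373  8.39359434]
33.5833
```

View pics/w_end_b.png

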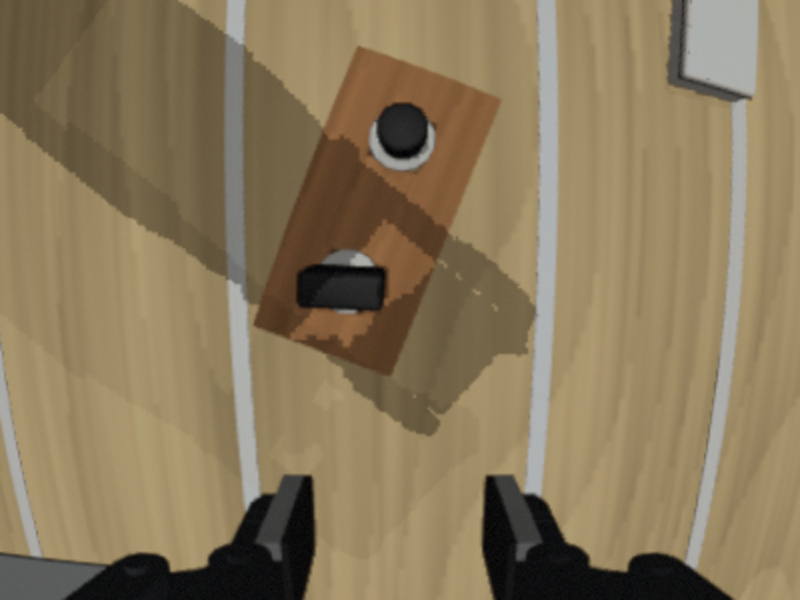

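View pics/scene_end.png

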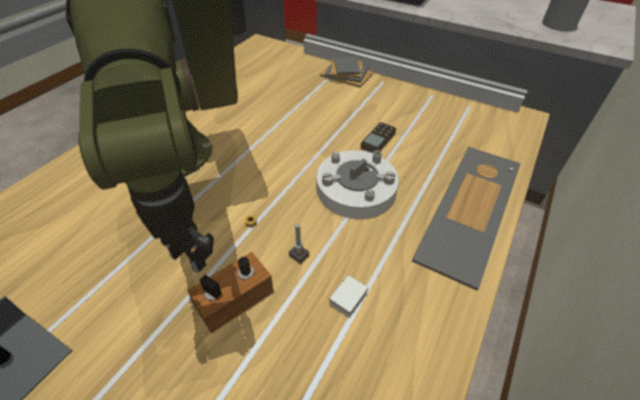

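View pics/side_end.png

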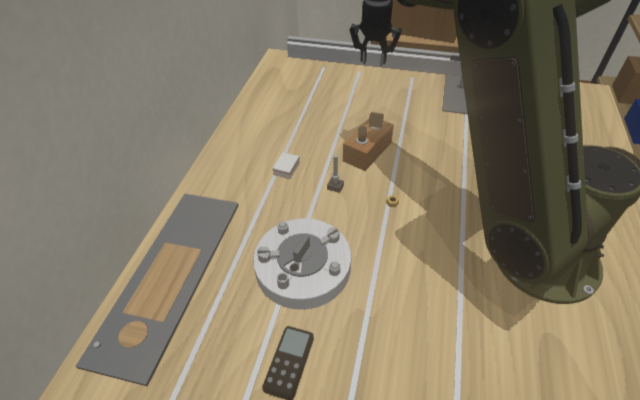

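The key hangs as it did at the start, with its handle at crop (342,287) and the collar flush. The driver is unmoved at (401,132), the bystanders are in place, and both toes point in over the cover.

Run:
```python
from h import *
print(workorder.finish_job(), r.sense()['time'])
```

```text
the job is handed in; nothing more can be done
the job is handed in; nothing more can be done
```

The job is handed in, at about 34 s of the 72 s allowed, with every step carried out. `finish_job` reports no verdict, so success rests on my own checks.

- **Cover:** I turned it 43.6° by the rib, so its opening points at the open spigot at +60°. The overhead picture shows the pocket centred in the opening.
- **Screws:** I turned both clockwise with the key until the torque rose at the stops, to 0.33 N m for a and 0.45 N m for b. The last overhead picture shows both toes pointing at the cover's centre and over its rim. I did not compute the final screw angles.
- **Key:** it is back in its own hole, standing and turned as it was at the start, with a light push (about 8 N) as it seated.
- **Other parts:** the driver and the case are where they started in the wrist view of the stand. The pendant and nut look unmoved in the scene and side views.

**Disagreement:** my first position fit of the spigots and screw heads was off by up to about 4 mm from the given layout. I therefore lined the key up with each slot by eye in close wrist pictures, and it went into both slots without touching the sides.

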